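Proof-pull a glued bridge sample in the joint tester

TASK

Slide the tray with the glued bridge sample fully home into the opening of the pull tester and let go of it, the sample still lying in its tray. Then pull the tester's spring-return handle out until its pointer lines up with the brass marker on the scale, and finish while still holding it there: the handle must not be let go. Leave the other things on the bench where they are.

Things in the scene. Friction and masses are not known exactly. Their poses are not given: they have to be found in the camera images.
- stand: Grey pull tester, fixed to the bench, yaw within 0.2 rad. Origin: foot of its front face, bench height; x points away from the robot into it, y left, z up. Left: tray bay, mid-line y = +60 mm. Right: spring housing 70 mm high, front face x = 0, y -131 to -19 mm, pull handle before it. Far right: wooden scale rail 28 mm wide, 30 mm high, mid-line y = -146 mm, forward to x = -200 mm. All below 85 mm.
- bay_mouth (a point): Middle of the bay's mouth on its floor (x = 0, y = 60, z = 10 mm on the tester). Level floor 10 mm high, 100 mm wide, from x = -70 (landing shelf) to the back stop at +80 mm. Side walls from x = 0, 108 mm apart, 58 mm high; flared guides 34 mm high from x = -23 mm, about 125 mm apart at their tips. Cross beam over x 6 to 26 mm, underside 58, top 68 mm above the bench; rest open above.
- tray_home (a point): Where the tray's origin is when the tray is fully home against the back stop: x = -5, y = +60, z = +10 mm in the tester's frame; same axes as the tester.
- draw_grip (a point): Middle of the pull handle's dark wooden crossbar, 14 mm thick (x), 84 mm long (y), 30 mm high; axes as the tester. At rest 70 mm before the housing, 65 mm above the bench, at y = -75 mm. Two 10 mm rods, 36 mm either side of the middle and 10 mm lower, lead back to the housing; the 62 mm between them is clear for a finger, and nothing is below the bar.
- draw (a joint): How far the pull handle is out, in m: 0 at rest, at most 0.12; it moves straight along the tester's -x. A spring pulls it back: about 4 N at rest, growing by 0.8 N per 10 mm; it returns if let go.
- pointer (a point): Tip of the steel pointer, 4 mm wide, that sticks out of the right end of the handle's crossbar over the scale rail; moves with the handle (same x as the bar's middle; 61 mm to its right, 12 mm below it).
- mark: Brass marker clamped on the scale rail, fixed, at 50 to 90 mm of pull: foot 14 x 34 x 5 mm with a 3 mm thick upright fin to 29 mm above the rail. Origin on the rail's top, below the fin; axes as the tester. The pointer is at the mark when both have the same x in the tester's frame.
- tray: Plywood tray 170 mm long (x), 100 mm wide, base 8 mm thick, about 260 g. Origin: centre of its underside; x points to the end that goes into the tester first. An upright dark wooden grip, 16 mm thick (x), 50 mm wide (y), top 58 mm above the underside, stands at x = -60 mm. The front half (x 0 to 85 mm) is a recess, its rim 4 mm wide, 16 mm above the underside.
- sample: Sample lying loose in the tray's recess: light wooden plate 70 x 84 x 6 mm with a dark bridge 14 x 60 x 9 mm glued on top. Origin: centre of its underside, 42.5 mm ahead of the tray's origin and 8 mm above the tray's underside. 60 g; it has about 4 mm of play.
- tuning_key: Bystander: steel T-key with wooden handle, 110 mm long, lying. Origin underside of the handle's middle.
- cork_block: Bystander: cork sanding block 85 x 45 x 35 mm. Origin under its centre.
- spool: Bystander: black spool, 64 mm diameter, 40 mm high, standing. Origin under its centre.
- pin_jar: Bystander: closed glass jar, 64 mm diameter, 85 mm high. Origin under its centre.
- mug: Bystander: white mug, 80 mm diameter, 92 mm high. Origin under its centre.
- screwdriver: Bystander: screwdriver lying on the bench. Origin under its middle.
- mallet: Bystander: mallet lying on the bench. Origin under its middle.
Mind the look-alikes: they are no part of the job. Leave any turquoise look-alike of the sample alone.

How it is judged:
On the way:
1. the tray is fully home in the tester with its sample, let go, while the handle is still at rest (x of tray in the frame of tray_home above -0.006 m and y of tray in the frame of tray_home between -0.008 and 0.008 m and z of tray in the frame of tray_home between -0.005 and 0.005 m and angle between the x axis of tray and the x axis of stand, either way round below 0.08 rad and x of sample in the frame of tray between 0.03 and 0.055 m and y of sample in the frame of tray between -0.012 and 0.012 m and z of sample in the frame of tray between 0.005 and 0.012 m and contact force between the fingers and tray below 0.1 N and value of joint draw below 0.01 m), for 0.2 s.
At the end, for the whole second after the job is handed in: The tray is within 6 mm of the back stop, flat on the bay floor and square (0.08 rad), untouched, the sample in its recess; the handle's pointer is within 5 mm of the marker and still, held by the fingers (more than 4 N on the handle) (x of tray in the frame of tray_home above -0.006 m and y of tray in the frame of tray_home between -0.008 and 0.008 m and z of tray in the frame of tray_home between -0.005 and 0.005 m and angle between the x axis of tray and the x axis of stand, either way round below 0.08 rad and x of sample in the frame of tray between 0.03 and 0.055 m and y of sample in the frame of tray between -0.012 and 0.012 m and z of sample in the frame of tray between 0.005 and 0.012 m and x of pointer in the frame of mark between -0.005 and 0.005 m and contact force between the fingers and draw above 4 N and velocity of joint draw between -0.01 and 0.01 m/s and contact force between the fingers and tray below 0.1 N and linear speed of tray below 0.01 m/s); the arm keeps its last pose, push and grip.
It fails at once if another thing on the bench is shifted by more than 30 mm (distance of any of tuning_key, cork_block, spool, pin_jar, mug, screwdriver, mallet from where it was at the start of the episode above 0.03 m).
It also fails if it takes over 51 s, if anything falls off the work surface, if the arm or the gripper's body presses on something with over 40 N, if the wrist force passes 120 N, or if a joint passes its speed limit or range.

ROBOT

A 7-joint arm with a two-finger parallel gripper is mounted at the origin on the work surface. World frame = base frame: x ahead of the robot, y to its left, z up, the work surface at z = 0. Lengths are in m, angles in rad, forces in N, time in s.
With the tool pointing down it reaches from about 0.4 to 0.85 m from the base axis. Payload 10.4 kg.
Tool frame: the origin (TCP) lies midway between the tips of the shut fingers; the grasp point (between the pads) lies manip.pinch_z behind it (manip.pinch_z is the distance from the TCP to the grasp point, in m); z points along the fingers, y is the direction in which the jaws open and shut (so a half turn about z gives the same grasp; the last joint's range is limited). The gripper opens to 85 mm and grips with 20 to 120 N. Pads are 22 mm wide; open, the fingers measure 114 mm over their backs; the gripper's body (76 mm by 85 mm) begins 54 mm behind the grasp point. The pads swing forward as they close: fully open they stand 13 mm farther back than shut.
Start: joints at [-1.349, 0.332, -0.065, 1.46, 0.022, 1.35, -0.088], TCP at [0.151, 0.606, 0.208] pointing down, gripper open.
Joint ranges: [-2.6, 2.6], [-0.5, 2.12], [-1.47, 1.34], [0.16, 2.42], [-1.27, 4.41], [0.06, 2.06], [-2.6, 2.6]. Speed limits (rad/s): [2.22, 2.22, 2.79, 2.79, 3.14, 3.14, 3.14].

INTERFACE

Orientations are given as a unit quaternion [x, y, z, w].
In Python, from workcell import manip gives the robot as it stands.
- The arm moves only by the shell command python3 -m handwheel 'ROWS' [FORCE]. ROWS is JSON, a list that holds one entry, the list of rows, each a list of 7 numbers: the shift along the tool's x, y, z in m, then the turn, a rotation vector about the tool's x, y, z in rad, then the finger opening in m, from 0 to 0.0854. In form: [[[tx, ty, tz, ax, ay, az, claw], ...]]. A call has 1 to 8 rows; each row is the pose to reach, as a shift and turn from the pose commanded when the call began, along the tool's axes at that moment; what a row does not reach only later rows make up. A row lasts 1/8 s, in which the tool goes at most 62.5 mm and 10.7 degrees, less where a joint would pass 70% of its speed; a pose out of reach is approached as far as the arm can. A call with a gripper value outside its range is refused whole. The fingers move at their own pace and stop on an object; FORCE is the grip in N (left out, the last holds). Time passes only in rows, so rows that repeat a pose let the fingers close. It gives the time, the measured TCP pose, the force and the opening at its end, in the units of the state.
- manip.get_obs(): the state, without advancing time (a new reading comes with each control period).
- manip.camera(name): name is "side" or "top" or "wrist"; returns the picture (384x512x3 uint8, blue, green, red); there is no depth.
- manip.calibration(name): a dict with "fx", "fy", "cx", "cy" (pixels), "k1" (the pictures are not rectified: a ray, as slopes to the right and down, at radius r is drawn at 1 + k1 r^2 times it, then the intrinsics apply), "view" (4x4, takes a point from world to camera coordinates); the wrist camera has in their place "tool_from_camera" (4x4, takes a point from camera to tool coordinates, whose origin is the TCP and whose axes are the flange's). Camera axes: x right, y up, looking along -z (the intrinsics and any distortion apply to the point x, -y, -z); pixel columns grow to the right and rows downward; lengths in m; the calibration is good to about 2 mm. A picture is of the moment at which its call begins: read the wrist's pose just before it. calibration takes no time and is no camera call.
- manip.hand_in(): hands the job in, once; it reports no verdict.
The state is a dict: "clock": time; "joint_pos": joint angles; "joint_velocities": joint speeds; "tau": joint torques, N m; "position": TCP position; "ee_rot": TCP orientation; "ft_force": force on the tool from outside, world axes, zero at the start; "torque": the same for the moment, N m; "grip_width": opening from 0.0 (shut) to 1.0 (fully open).
Only numpy, scipy, OpenCV 4.12 (cv2) and the standard library are available. Lean on these libraries where they do the work, as an engineer would, in place of code of your own. Each camera call takes 0.05 s, during which the arm holds its last target.

## Working session

There is one attempt and no reset: what is moved stays moved. The work goes in short steps, Python scripts to look and compute and a shell command to move; the robot and the scene stay as the last step left them, time stands still between calls to the robot, and variables do not carry over. Pictures are saved under pics/ and viewed, and the job is handed in when it is done.

```bash
ls; mkdir -p pics; python3 - <<'E'
from workcell import manip
import cv2
print(manip.pinch_z)
o=manip.get_obs(); print({k:o[k] for k in("clock","position","ee_rot","grip_width","ft_force")})
for n in("side","top","wrist"):
    cv2.imwrite(f"pics/{n}0.png",manip.camera(n)); print(n,manip.calibration(n))
E
```

```text
pics
0.0187
{'clock': 0.0, 'position': array([0.15134986, 0.60598059, 0.20720549]), 'ee_rot': array([ 1.22045690e-01,  9.92524225e-01, -7.13370563e-04, -5.48475271e-05]), 'grip_width': 0.998111194052409, 'ft_force': array([0.50688596, 0.46936986, 0.46555921])}
side {'fx': 477.7040254199269, 'fy': 477.7040254199269, 'cx': 248.57461674466316, 'cy': 187.73317499449718, 'k1': -0.15206492248853493, 'view': array([[ 0.99421017, -0.10689118, -0.01097369, -0.53185922],
       [ 0.08422945,  0.71184741,  0.69726514, -0.15063359],
       [-0.0667199 , -0.69415239,  0.71672931, -1.69316241],
       [ 0.        ,  0.        ,  0.        ,  1.        ]])}
top {'fx': 465.89877848699274, 'fy': 465.89877848699274, 'cx': 248.75453902007953, 'cy': 189.41887465703584, 'k1': -0.12339054847241851, 'view': array([[-0.01761654, -0.99983942,  0.00328626,  0.0799103 ],
       [ 0.99688636, -0.01731167,  0.07692778, -0.53064939],
       [-0.07685854,  0.00463123,  0.99703125, -1.41380759],
       [ 0.        ,  0.        ,  0.        ,  1.        ]])}
wrist {'fx': 297.2367073720991, 'fy': 297.2367073720991, 'cx': 252.89550938949873, 'cy': 199.614778050235, 'k1': -0.022840167041411296, 'tool_from_camera': array([[ 3.61292253e-04,  9.58510524e-01,  2.85056916e-01,
         7.20468009e-02],
       [ 9.99999929e-01, -3.76986812e-04,  1.88033537e-07,
        -1.19287799e-03],
       [ 1.07642930e-04,  2.85056895e-01, -9.58510592e-01,
        -1.65259136e-01],
       [ 0.00000000e+00,  0.00000000e+00,  0.00000000e+00,
         1.00000000e+00]])}
```

View pics/top0.png

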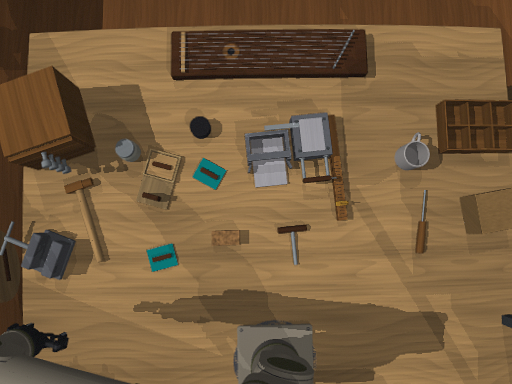

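View pics/side0.png

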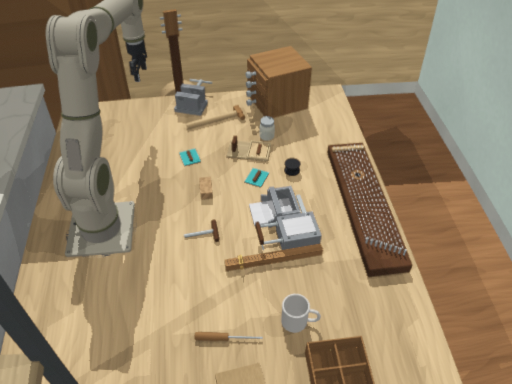

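View pics/wrist0.png

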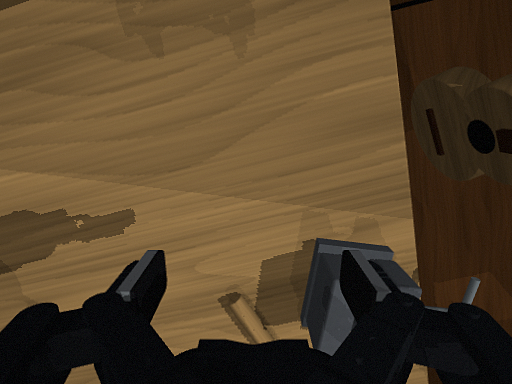

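```bash
cat > h.py <<'E'
import numpy as np, cv2
from workcell import manip
from scipy.spatial.transform import Rotation as R
def K(c): return np.array([[c['fx'],0,c['cx']],[0,c['fy'],c['cy']],[0,0,1.]]), np.array([c['k1'],0,0,0.])
def cam(name,obs=None):
    c=manip.calibration(name)
    if 'view' in c: V=c['view']; T=np.linalg.inv(V)
    else:
        B=np.eye(4);B[:3,:3]=R.from_quat(obs['ee_rot']).as_matrix();B[:3,3]=obs['position']
        T=B@c['tool_from_camera']
    return c,T
def ray(ct,px):
    c,T=ct;k,d=K(c)
    u=cv2.undistortPoints(np.array(px,float).reshape(-1,1,2),k,d).reshape(-1,2)
    D=np.c_[u[:,0],-u[:,1],-np.ones(len(u))]@T[:3,:3].T
    return T[:3,3],D
def onz(ct,px,z):
    o,D=ray(ct,px); return o+D*((z-o[2])/D[:,2])[:,None]
def tri(l):
    # l: list of (ct,px) -> point, residual
    A=np.zeros((3,3));b=np.zeros(3);L=[]
    for ct,px in l:
        o,D=ray(ct,[px]);d=D[0]/np.linalg.norm(D[0]);P=np.eye(3)-np.outer(d,d);A+=P;b+=P@o;L.append((o,P))
    x=np.linalg.solve(A,b); return x,[np.linalg.norm(P@(x-o)) for o,P in L]
def proj(ct,X):
    c,T=ct;k,d=K(c);V=np.linalg.inv(T);X=np.atleast_2d(X)
    p=X@V[:3,:3].T+V[:3,3];p=p*[1,-1,-1]
    return cv2.projectPoints(p.reshape(-1,1,3),np.zeros(3),np.zeros(3),k,d)[0].reshape(-1,2)
def crop(im,x0,y0,x1,y1,s,fn):
    cv2.imwrite(fn,cv2.resize(im[y0:y1,x0:x1],None,fx=s,fy=s,interpolation=cv2.INTER_CUBIC))
E
python3 - <<'E'
from h import *
t=cv2.imread('pics/top0.png');s=cv2.imread('pics/side0.png')
crop(t,130,105,360,230,3.4,'pics/topc.png')
crop(s,180,110,340,290,3.3,'pics/sidec.png')
E
```

```text
(no output)
```

View pics/topc.png

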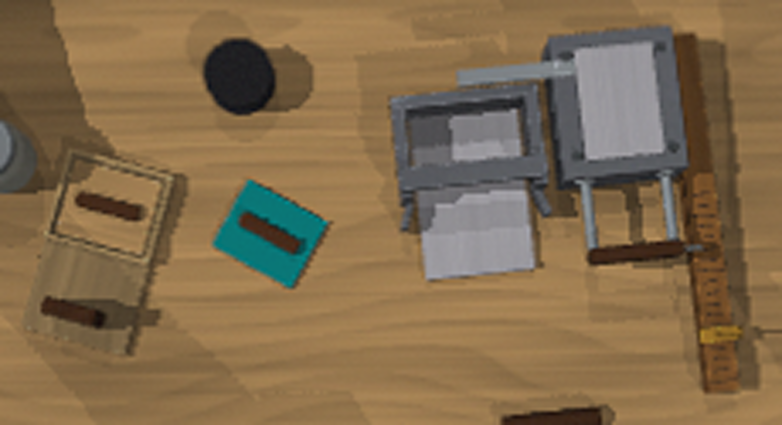

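View pics/sidec.png

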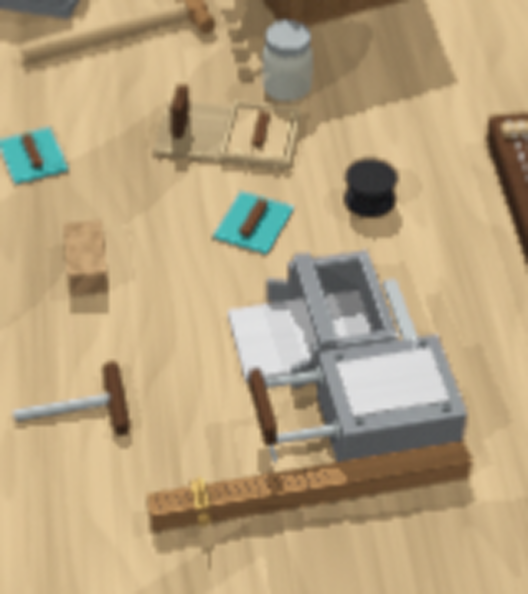

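```bash
python3 - <<'E'
from h import *
np.set_printoptions(precision=4,suppress=True)
ct=cam('top');cs=cam('side')
T=lambda a,b:(130+(a-1.2)/3.4,105+(b-1.2)/3.4)
S=lambda a,b:(180+(a-1.2)/3.3,110+(b-1.2)/3.3)
for n,z,p in [('tray FL',.016,T(67,150)),('tray FR',.016,T(182,176)),('tray BR',.008,T(130,354)),('tray BL',.008,T(24,327)),('grip',.058,T(72,311)),
 ('hous fl',.07,T(557,186)),('fr',.07,T(690,167)),('bl',.07,T(544,38)),('br',.07,T(673,27)),
 ('shelf l',.01,T(427,281)),('shelf r',.01,T(535,266)),
 ('bar l',.08,T(590,257)),('bar r',.08,T(684,249)),('fin',.059,T(721,333)),('rail fl',.03,T(706,392)),('rail fr',.03,T(738,389))]:
    print(n,onz(ct,[p],z)[0])
for n,a,b in [('grip',T(72,311),S(180,93)),('bridge',T(110,207),S(261,128)),('hous fr',T(690,167),S(340,438)),('hous fl',T(557,186),S(324,352)),('hous br',T(673,27),S(463,408)),('fin',T(721,333),S(199,485)),('bar mid top',T(637,252),S(261,403))]:
    print(n,*tri([(ct,a),(cs,b)]))
E
```

```text
tray FL [0.6652 0.3791 0.016 ]
tray FR [0.6389 0.2729 0.016 ]
tray BR [0.477  0.3227 0.008 ]
tray BL [0.5033 0.4206 0.008 ]
grip [0.514  0.3657 0.058 ]
hous fl [ 0.616  -0.0645  0.07  ]
fr [ 0.6312 -0.1829  0.07  ]
bl [ 0.749  -0.0566  0.07  ]
br [ 0.7576 -0.1723  0.07  ]
shelf l [0.539  0.0504 0.01  ]
shelf r [ 0.5511 -0.0486  0.01  ]
bar l [ 0.5518 -0.0907  0.08  ]
bar r [ 0.5575 -0.1733  0.08  ]
fin [ 0.4844 -0.2078  0.059 ]
rail fl [ 0.4329 -0.1985  0.03  ]
rail fr [ 0.435  -0.2277  0.03  ]
grip [0.5146 0.3627 0.0726] [np.float64(0.0016225160494690884), np.float64(0.0016225160494691756)]
bridge [0.6116 0.3371 0.0277] [np.float64(0.0016023029668730015), np.float64(0.001602302966873085)]
hous fr [ 0.6296 -0.1827  0.0707] [np.float64(0.0014402454867008644), np.float64(0.0014402454867006604)]
hous fl [ 0.6234 -0.0653  0.0648] [np.float64(0.0065745908276535776), np.float64(0.0065745908276535325)]
hous br [ 0.7542 -0.1699  0.0833] [np.float64(0.00018194174862659816), np.float64(0.00018194174862659233)]
fin [ 0.4848 -0.2094  0.0511] [np.float64(2.5783752242384963e-05), np.float64(2.578375224248299e-05)]
bar mid top [ 0.5557 -0.1327  0.0748] [np.float64(0.00030319421910305277), np.float64(0.000303194219103172)]
```

```bash
python3 -m handwheel '[[[-0.05,-0.018,0,0,0,0.18,0.085],[-0.10,-0.036,0,0,0,0.36,0.085],[-0.15,-0.054,0,0,0,0.54,0.085],[-0.20,-0.072,0,0,0,0.72,0.085],[-0.25,-0.09,0,0,0,0.9,0.085],[-0.30,-0.108,0,0,0,1.08,0.085],[-0.35,-0.126,0,0,0,1.26,0.085],[-0.40,-0.146,0,0,0,1.44,0.085]]]' 80; python3 -m handwheel '[[[0.0,0.01,0,0,0,0.16,0.085],[0,0.01,0,0,0,0.16,0.085]]]'
python3 - <<'E'
from h import *
o=manip.get_obs();im=manip.camera('wrist');cv2.imwrite('pics/w1.png',im)
np.savez('pics/w1.npz',p=o['position'],q=o['ee_rot']);print(o['clock'],o['position'],R.from_quat(o['ee_rot']).as_matrix().round(4).tolist(),o['ft_force'])
E
```

```text
clock: 1.15
position: [0.5052, 0.3668, 0.2078]
ee_rot: [0.748, 0.664, -0.0, -0.0]
ft_force: [0.2, -0.3, -1.0]
grip_width: 0.997
clock: 1.4
position: [0.5145, 0.3661, 0.2075]
ee_rot: [0.797, 0.604, -0.0, 0.0]
ft_force: [0.5, 0.1, 0.2]
grip_width: 0.995
1.4 [0.51451708 0.36607843 0.20751951] [[0.271, 0.9626, -0.0004], [0.9626, -0.271, -0.0007], [-0.0008, -0.0002, -1.0]] [0.45745304 0.14542328 0.21025637]
```

View pics/w1.png

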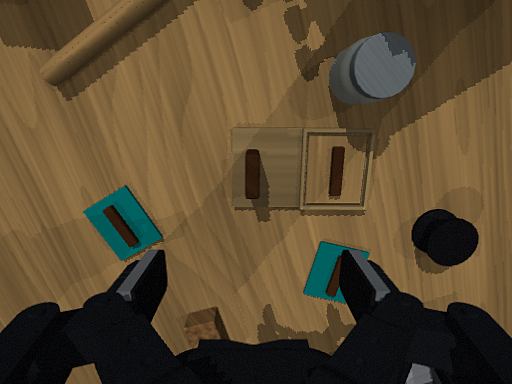

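```bash
python3 - <<'E'
from h import *
im=cv2.imread('pics/w1.png');crop(im,215,110,395,225,4.4,'pics/w1c.png')
E
```

```text
(no output)
```

View pics/w1c.png

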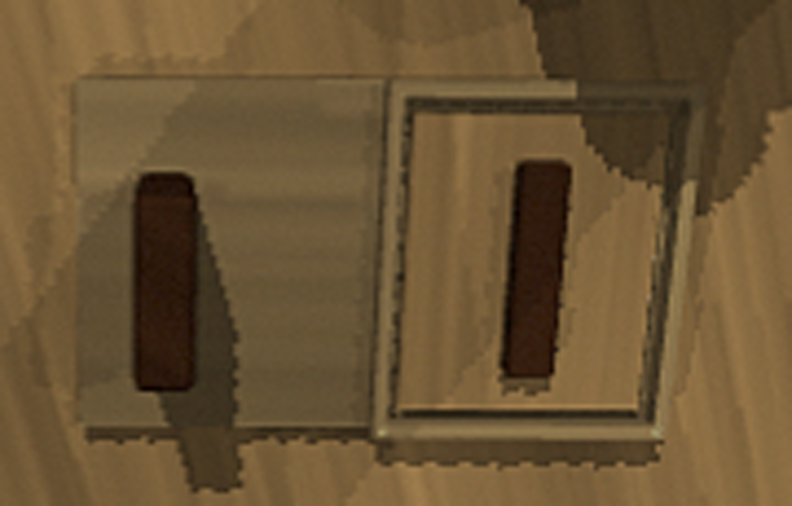

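```bash
python3 - <<'E'
from h import *
np.set_printoptions(precision=4,suppress=True)
d=np.load('pics/w1.npz');ct=cam('wrist',dict(position=d['p'],ee_rot=d['q']))
W=lambda a,b:(215+(a-1.7)/4.4,110+(b-1.7)/4.4)
P={}
for n,z,p in [('BL',.008,W(76,77)),('BR',.008,W(78,428)),('FL',.016,W(700,82)),('FR',.016,W(659,437)),('gripL',.058,W(165,195)),('gripR',.058,W(165,389)),('brL',.023,W(544,160)),('brR',.023,W(527,377))]:
    P[n]=onz(ct,[p],z)[0];print(n,P[n])
yaw=lambda v:np.arctan2(v[1],v[0])
print(yaw(P['FL']-P['BL']),yaw(P['FR']-P['BR']),yaw(P['BL']-P['BR'])-np.pi/2,yaw(P['FL']-P['FR'])-np.pi/2)
print('grip c',(P['gripL']+P['gripR'])/2, 'ctr',(P['BL']+P['BR']+P['FL']+P['FR'])/4, np.linalg.norm(P['gripL']-P['gripR']),np.linalg.norm(P['BL']-P['BR']),np.linalg.norm(P['FL']-P['BL']))
# height of grip by two views
tp=(130+(72-1.2)/3.4,105+(311-1.2)/3.4)
print(tri([(ct,W(165,292)),(cam('top'),tp)]), tri([(ct,W(165,292)),(cam('side'),(180+179/3.3,110+88/3.3))]))
print(tri([(ct,W(536,268)),(cam('top'),(130+109/3.4,105+206/3.4))]))
E
```

```text
BL [0.5052 0.4239 0.008 ]
BR [0.4768 0.3278 0.008 ]
FL [0.6658 0.3781 0.016 ]
FR [0.6384 0.2822 0.016 ]
gripL [0.5218 0.3931 0.058 ]
gripR [0.5086 0.3464 0.058 ]
brL [0.6198 0.3703 0.023 ]
brR [0.6037 0.3126 0.023 ]
-0.27762239587191145 -0.2750567887202177 -0.28805933038318643 -0.2787351823311466
grip c [0.5152 0.3697 0.058 ] ctr [0.5716 0.353  0.012 ] 0.048553520626992294 0.10022041528945033 0.1671786328295225
(array([0.5147, 0.368 , 0.047 ]), [np.float64(5.653295869023256e-06), np.float64(5.653295869045824e-06)]) (array([0.5167, 0.3727, 0.0705]), [np.float64(0.0005799927821593064), np.float64(0.0005799927821593176)])
(array([0.6128, 0.3397, 0.0141]), [np.float64(0.0012415174534877295), np.float64(0.001241517453487613)])
```

```bash
python3 -m handwheel '[[[0.0033,0,0.06,0,0,0,0.085],[0.0033,0,0.12,0,0,0,0.085],[0.0033,0,0.165,0,0,0,0.085],[0.0033,0,0.186,0,0,0,0.085],[0.0033,0,0.186,0,0,0,0.085]]]' 80;  python3 -m handwheel '[[[0,0,0,0,0,0,0.005],[0,0,0,0,0,0,0.005],[0,0,0,0,0,0,0.005],[0,0,0,0,0,0,0.005]]]' 80
python3 - <<'E'
from h import *
o=manip.get_obs();im=manip.camera('wrist');cv2.imwrite('pics/w2.png',im)
print(o['clock'],o['position'],o['grip_width']*.0854,o['ft_force'])
E
```

```text
clock: 2.08
position: [0.514, 0.3702, 0.0215]
ee_rot: [0.796, 0.605, -0.001, -0.0]
ft_force: [-0.6, 0.6, 1.1]
grip_width: 0.997
clock: 2.58
position: [0.5152, 0.3701, 0.0229]
ee_rot: [0.797, 0.604, 0.0, -0.0]
ft_force: [-3.7, -2.0, 1.2]
grip_width: 0.154
2.575 [0.51518422 0.3700684  0.02288662] 0.013162781187899493 [-3.73649697 -2.04288845  1.24644286]
```

View pics/w2.png

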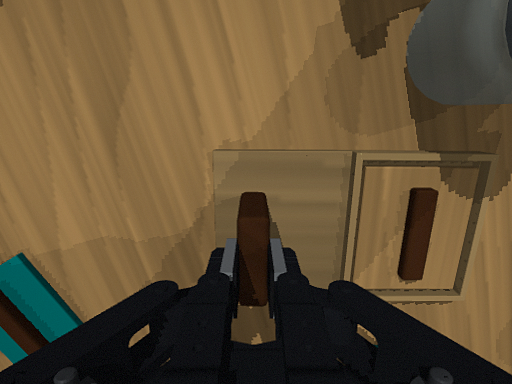

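```bash
python3 -m handwheel '[[[0,0,-0.01,0,0,0,0.005],[0,0,-0.03,0,0,0,0.005],[0,0,-0.06,0,0,0,0.005],[0,0,-0.09,0,0,0,0.005],[0,0,-0.10,0,0,0,0.005],[0,0,-0.10,0,0,0,0.005]]]' 100
python3 - <<'E'
from h import *
o=manip.get_obs();im=manip.camera('wrist');cv2.imwrite('pics/w3.png',im)
print(o['clock'],o['position'],o['grip_width']*.0854,o['ft_force'])
E
```

```text
clock: 3.38
position: [0.5151, 0.37, 0.1225]
ee_rot: [0.797, 0.604, 0.001, -0.0]
ft_force: [0.8, 0.1, -3.6]
grip_width: 0.152
3.375 [0.5150906  0.37003845 0.1225359 ] 0.012995464447638074 [ 0.79603465  0.08355605 -3.56361095]
```

View pics/w3.png

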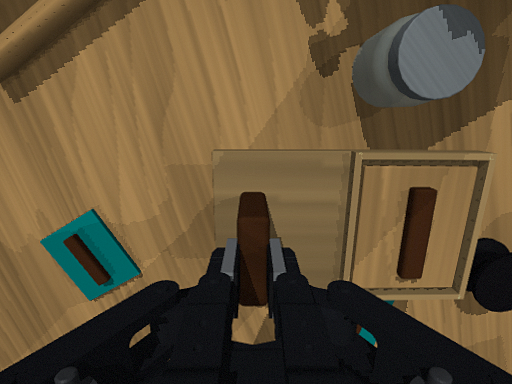

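```bash
python3 -m handwheel '[[[-0.02,0.001,0,0,0,-0.02,0.005],[-0.06,0.003,0,0,0,-0.06,0.005],[-0.11,0.005,0,0,0,-0.11,0.005],[-0.165,0.0075,0,0,0,-0.16,0.005],[-0.22,0.01,0,0,0,-0.22,0.005],[-0.275,0.0125,0,0,0,-0.28,0.005],[-0.32,0.015,0,0,0,-0.33,0.005],[-0.355,0.0165,0,0,0,-0.36,0.005]]]'; python3 -m handwheel '[[[-0.0252,0.0116,0,0,0,0,0.005],[-0.0252,0.0116,0,0,0,0,0.005],[-0.0252,0.0116,0,0,0,0,0.005]]]' 
python3 - <<'E'
from h import *
o=manip.get_obs();im=manip.camera('wrist');cv2.imwrite('pics/w4.png',im)
cv2.imwrite('pics/t4.png',manip.camera('top'))
np.savez('pics/w4.npz',p=o['position'],q=o['ee_rot'])
print(o['clock'],o['position'],R.from_quat(o['ee_rot']).as_matrix().round(4).tolist(),o['ft_force'])
E
```

```text
clock: 4.42
position: [0.4334, 0.0215, 0.1209]
ee_rot: [0.676, 0.737, -0.001, -0.001]
ft_force: [0.0, -0.8, -3.3]
grip_width: 0.155
clock: 4.8
position: [0.4478, -0.0001, 0.1212]
ee_rot: [0.676, 0.737, -0.001, -0.001]
ft_force: [0.1, -0.1, -4.0]
grip_width: 0.153
4.8 [ 4.47772956e-01 -7.32462860e-05  1.21175590e-01] [[-0.0862, 0.9963, -0.0017], [0.9963, 0.0862, -0.0003], [-0.0002, -0.0017, -1.0]] [ 0.1299737  -0.1187131  -4.03944059]
```

View pics/w4.png

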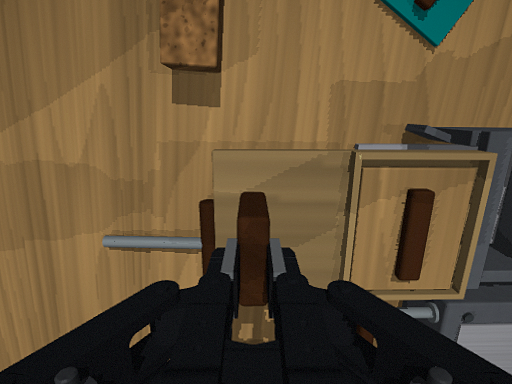

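View pics/t4.png

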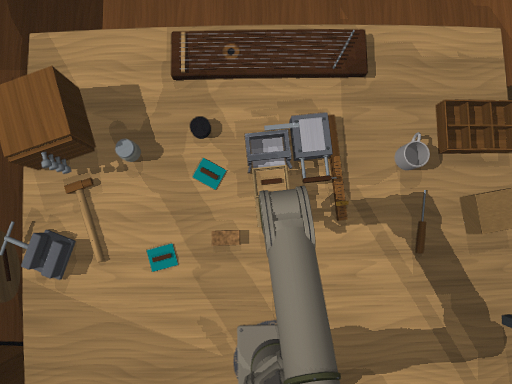

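```bash
python3 - <<'E'
from h import *
t=cv2.imread('pics/top0.png')
crop(t,240,105,356,190,6.8,'pics/tz1.png');crop(t,270,165,356,270,5.5,'pics/tz2.png')
t=cv2.imread('pics/w4.png');crop(t,390,110,512,384,2.1,'pics/w4c.png')
t=cv2.imread('pics/side0.png');crop(t,190,180,335,285,5.5,'pics/sz.png')
E
```

```text
(no output)
```

View pics/tz1.png

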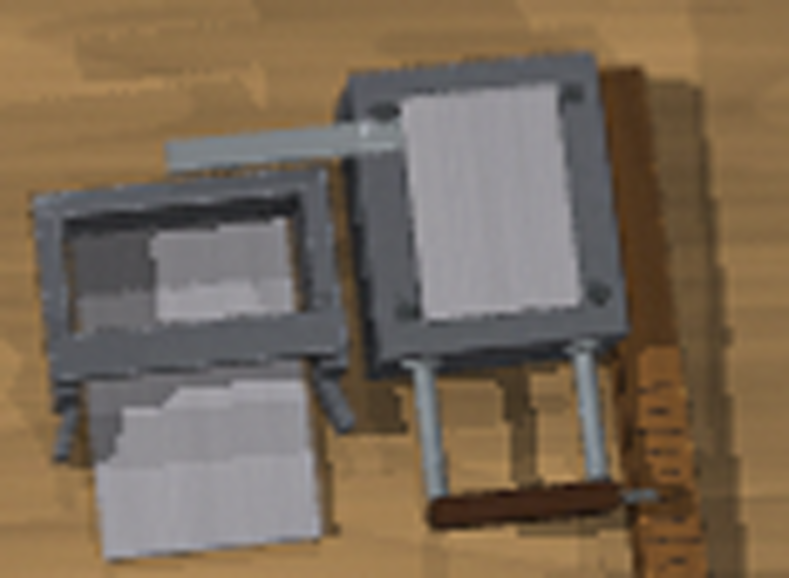

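View pics/tz2.png

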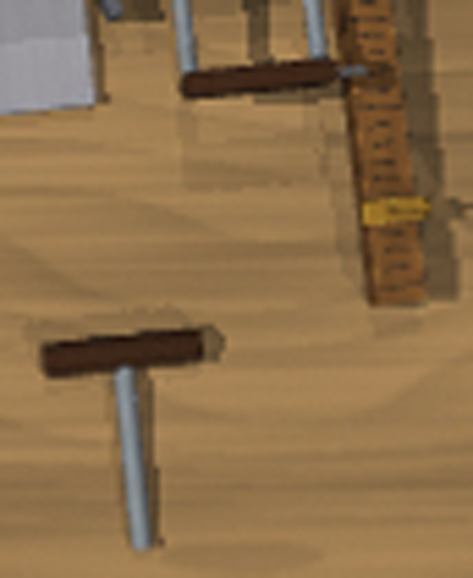

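View pics/sz.png

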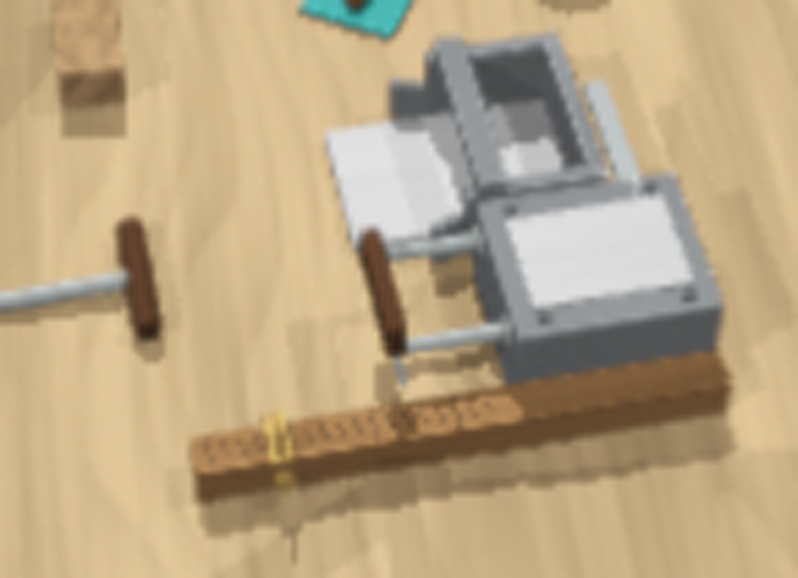

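```bash
cat > fit.py <<'E'
from h import *
np.set_printoptions(precision=4,suppress=True)
ct=cam('top')
A=lambda a,b:(240+(a-2.9)/6.8,105+(b-2.9)/6.8)
B=lambda a,b:(270+(a-2.25)/5.5,165+(b-2.25)/5.5)
pts=[('shelfL',(-70,110,10),A(105,558)),('shelfR',(-70,10,10),A(321,537)),
('hfl',(0,-19,70),A(383,362)),('hfr',(0,-131,70),A(627,330)),
('railL',(-200,-132,30),B(375,305)),('railR',(-200,-160,30),B(425,301)),
('barL',(-77,-33,80),A(430,527)),('barR',(-77,-117,80),A(618,508)),
('ptr',(-70,-136,53),A(652,495))]
X=np.array([p[1][:2] for p in pts])/1e3
Y=np.array([onz(ct,[p[2]],p[1][2]/1e3)[0][:2] for p in pts])
def fit(X,Y):
    a=X-X.mean(0);b=Y-Y.mean(0)
    yaw=np.arctan2((a[:,0]*b[:,1]-a[:,1]*b[:,0]).sum(),(a*b).sum())
    M=np.array([[np.cos(yaw),-np.sin(yaw)],[np.sin(yaw),np.cos(yaw)]])
    t=Y.mean(0)-M@X.mean(0);return yaw,M,t
if __name__=='__main__':
    yaw,M,t=fit(X,Y);print(yaw,t)
    for p,x,y in zip(pts,X,Y): print(p[0],((y-t)@M-x)*1e3)
    for n,z,p in [('finT',.059,B(395,211)),('footL',.035,B(363,219)),('footR',.035,B(428,212)),('keyL',.015,B(45,360)),('keyR',.015,B(203,345)),('key tip',.005,B(140,548)),('hbl',.07,A(350,75)),('hbr',.07,A(593,55))]:
        w=onz(ct,[p],z)[0];print(n,w,((w[:2]-t)@M)*1e3)
    f=tri([(ct,B(395,211)),(cam('side'),(190+(277-2.25)/5.5,180+(420-2.25)/5.5))]);print(f,(f[0][:2]-t)@M)
E
python3 fit.py
```

```text
0.08748969388685841 [ 0.62  -0.051]
shelfL [ 0.3302 -1.494 ]
shelfR [-0.4184 -0.6816]
hfl [-1.2336 -1.8874]
hfr [1.9008 0.7884]
railL [ 0.2547 -0.0238]
railR [-0.5779 -0.2494]
barL [0.3334 1.1441]
barR [0.031  2.2063]
ptr [-0.6203  0.1972]
finT [ 0.4834 -0.2069  0.059 ] [-149.7189 -143.3566]
footL [ 0.4803 -0.1937  0.035 ] [-151.5985 -129.9515]
footR [ 0.4835 -0.2303  0.035 ] [-151.6128 -166.7186]
keyL [ 0.4056 -0.0164  0.015 ] [-210.5397   53.2157]
keyR [ 0.4122 -0.1052  0.015 ] [-211.6834  -35.8084]
key tip [ 0.299  -0.0683  0.005 ] [-321.2224   10.8328]
hbl [ 0.7496 -0.0609  0.07  ] [128.2528 -21.1397]
hbr [ 0.7574 -0.1698  0.07  ] [ 126.5533 -130.3831]
(array([ 0.4843, -0.2082,  0.0529]), [np.float64(0.0007179043331283214), np.float64(0.000717904333128251)]) [-0.1488 -0.1447]
```

```bash
python3 -m handwheel '[[[-0.006,0.005,0,0,0,-0.001,0.005],[-0.006,0.005,0.02,0,0,-0.001,0.005],[-0.006,0.005,0.045,0,0,-0.001,0.005],[-0.006,0.005,0.065,0,0,-0.001,0.005],[-0.006,0.005,0.078,0,0,-0.001,0.005],[-0.006,0.005,0.084,0,0,-0.001,0.005],[-0.006,0.005,0.084,0,0,-0.001,0.005]]]'
python3 - <<'E'
from h import *
o=manip.get_obs();im=manip.camera('wrist');cv2.imwrite('pics/w5.png',im)
np.savez('pics/w5.npz',p=o['position'],q=o['ee_rot'])
print(o['clock'],o['position'],R.from_quat(o['ee_rot']).as_matrix().round(4).tolist(),o['ft_force'])
E
```

```text
clock: 5.78
position: [0.4542, -0.006, 0.0381]
ee_rot: [0.676, 0.737, -0.0, 0.0]
ft_force: [0.2, -0.3, -3.7]
grip_width: 0.155
5.775 [ 0.45419247 -0.00604592  0.03806611] [[-0.087, 0.9962, -0.0], [0.9962, 0.087, -0.0001], [-0.0001, -0.0, -1.0]] [ 0.22814385 -0.26267343 -3.70612446]
```

View pics/w5.png

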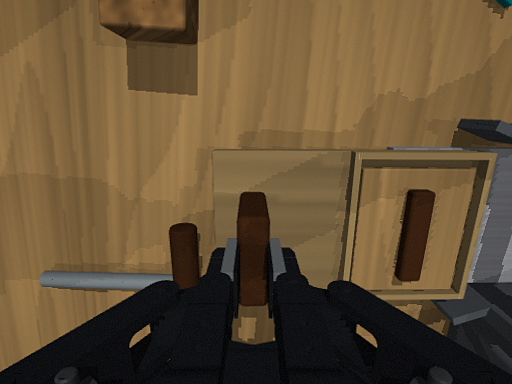

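```bash
python3 -m handwheel '[[[0.0005,0.01,0.002,0,0,0,0.005],[0.0005,0.025,0.002,0,0,0,0.005],[0.0005,0.04,0.002,0,0,0,0.005],[0.0005,0.055,0.002,0,0,0,0.005],[0.0005,0.065,0.003,0,0,0,0.005],[0.0005,0.065,0.003,0,0,0,0.005]]]'
python3 - <<'E'
from h import *
o=manip.get_obs();im=manip.camera('wrist');cv2.imwrite('pics/w6.png',im)
np.savez('pics/w6.npz',p=o['position'],q=o['ee_rot'])
print(o['clock'],o['position'],R.from_quat(o['ee_rot']).as_matrix().round(4).tolist(),o['ft_force'])
E
```

```text
clock: 6.58
position: [0.5192, 0.0, 0.0347]
ee_rot: [0.676, 0.737, -0.0, 0.0]
ft_force: [-0.0, 0.2, -2.7]
grip_width: 0.153
6.575 [5.19195153e-01 1.80195793e-05 3.47169695e-02] [[-0.0868, 0.9962, -0.0003], [0.9962, 0.0868, -0.0005], [-0.0005, -0.0004, -1.0]] [-0.04600192  0.24388509 -2.71000971]
```

View pics/w6.png

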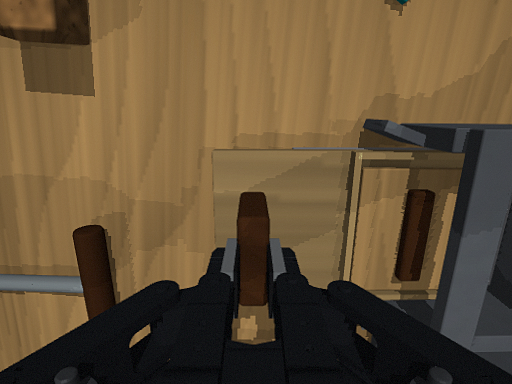

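```bash
python3 -m handwheel '[[[0,0.01,0.001,0,0,0,0.005],[0,0.02,0.0015,0,0,0,0.005],[0,0.026,0.0015,0,0,0,0.005],[0,0.03,0.0018,0,0,0,0.005],[0,0.03,0.0018,0,0,0,0.005]]]'; python3 -m handwheel '[[[0,0.002,0,0,0,0,0.005],[0,0.002,0,0,0,0,0.005]]]'
```

```text
clock: 7.25
position: [0.549, 0.0027, 0.0332]
ee_rot: [0.676, 0.737, 0.0, 0.0]
ft_force: [0.8, 0.9, -2.4]
grip_width: 0.153
clock: 7.5
position: [0.5502, 0.0027, 0.0331]
ee_rot: [0.676, 0.737, -0.0, -0.0]
ft_force: [-2.5, -0.9, -0.5]
grip_width: 0.153
```

```bash
python3 -m handwheel '[[[0,0.002,0.0005,0,0,0,0.005],[0,0.002,0.0005,0,0,0,0.005]]]';python3 -m handwheel '[[[0,0.002,0.0005,0,0,0,0.005],[0,0.002,0.0005,0,0,0,0.005]]]'
```

```text
clock: 7.75
position: [0.5502, 0.0027, 0.0329]
ee_rot: [0.676, 0.737, -0.002, -0.002]
ft_force: [-16.3, -1.6, 15.1]
grip_width: 0.152
clock: 8.0
position: [0.5502, 0.0027, 0.0328]
ee_rot: [0.676, 0.737, -0.003, -0.004]
ft_force: [-29.5, -1.5, 32.6]
grip_width: 0.148
```

```bash
python3 -m handwheel '[[[0,-0.0035,-0.001,0,0,0,0.005],[0,-0.0035,-0.001,0,0,0,0.005]]]';python3 -m handwheel '[[[0,0,0,0,0,0,0.03],[0,0,0,0,0,0,0.06],[0,0,0,0,0,0,0.085],[0,0,0,0,0,0,0.085],[0,0,0,0,0,0,0.085]]]'
```

```text
clock: 8.25
position: [0.5502, 0.0027, 0.033]
ee_rot: [0.676, 0.737, -0.0, -0.001]
ft_force: [-6.5, -1.4, 0.6]
grip_width: 0.152
clock: 8.88
position: [0.5512, 0.003, 0.0332]
ee_rot: [0.676, 0.737, 0.0, 0.0]
ft_force: [0.7, 0.2, -0.7]
grip_width: 0.997
```

Rise straight up, then look.

```bash
python3 -m handwheel '[[[0,0,-0.02,0,0,0,0.085],[0,0,-0.07,0,0,0,0.085],[0,0,-0.13,0,0,0,0.085],[0,0,-0.17,0,0,0,0.085],[0,0,-0.17,0,0,0,0.085]]]'
python3 - <<'E'
from h import *
o=manip.get_obs();im=manip.camera('wrist');cv2.imwrite('pics/w7.png',im)
cv2.imwrite('pics/s7.png',manip.camera('side'))
np.savez('pics/w7.npz',p=o['position'],q=o['ee_rot'])
print(o['clock'],o['position'],R.from_quat(o['ee_rot']).as_matrix().round(4).tolist(),o['ft_force'])
E
```

```text
clock: 9.5
position: [0.5529, 0.0029, 0.2065]
ee_rot: [0.676, 0.737, 0.003, 0.002]
ft_force: [0.0, -0.3, 0.3]
grip_width: 0.992
9.5 [0.55288989 0.00290704 0.20645534] [[-0.0868, 0.9962, 0.0057], [0.9962, 0.0867, 0.0016], [0.0011, 0.0058, -1.0]] [ 0.03770104 -0.31969409  0.29649051]
```

View pics/w7.png

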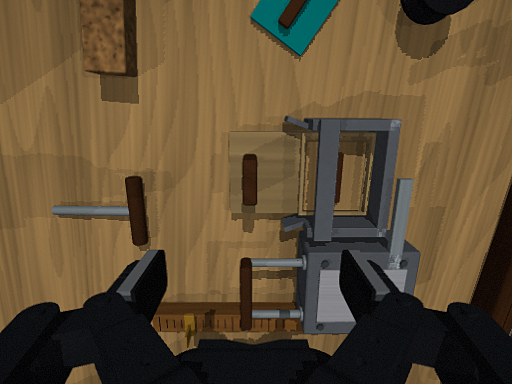

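```bash
python3 - <<'E'
from h import *
im=cv2.imread('pics/w7.png');crop(im,215,110,415,250,4,'pics/w7c.png');crop(im,140,240,350,345,3.8,'pics/w7d.png')
E
```

```text
(no output)
```

View pics/w7c.png

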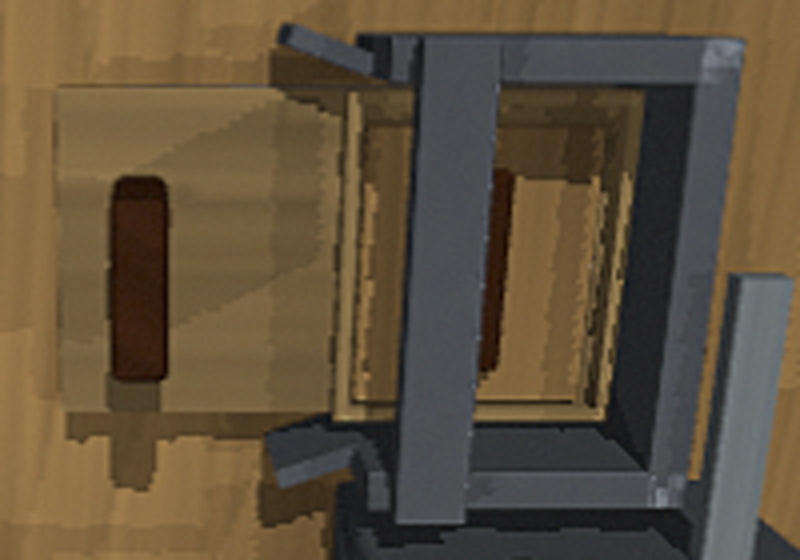

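View pics/w7d.png

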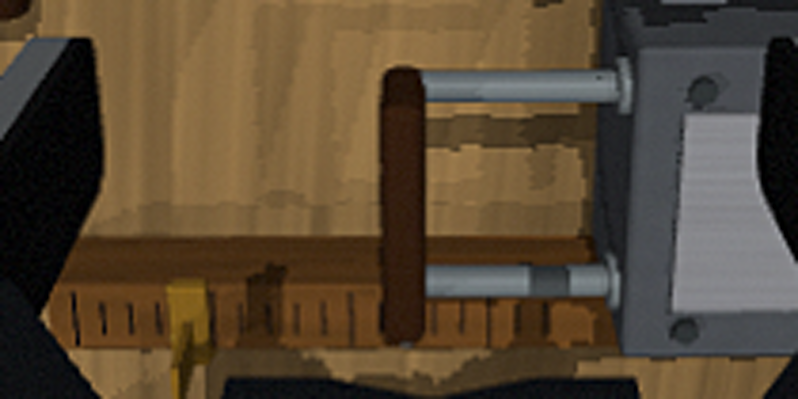

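```bash
cat >> fit.py <<'E'
yaw,M,t=fit(X,Y)
def tes(w): w=np.asarray(w);return np.r_[((w[:2]-t)@M),w[2:]]*1e3
E
python3 - <<'E'
from fit import *
d=np.load('pics/w7.npz');cw=cam('wrist',dict(position=d['p'],ee_rot=d['q']))
C=lambda a,b:(215+(a-1.5)/4,110+(b-1.5)/4)
D=lambda a,b:(140+(a-1.4)/3.8,240+(b-1.4)/3.8)
for n,z,p,e in [('trayBL',.018,C(57,88),'-90,110'),('trayBR',.018,C(63,411),'-90,10'),('FR',.026,C(606,422),'80,10'),('FL',.026,C(643,90),'80,110'),('grip',.068,C(138,290),'-65,60'),
 ('beamR fr',.068,C(397,523),'6,'),('beam R bk',.068,C(466,523),'26,'),('beamL fr',.068,C(424,38),'6,'),('beamL bk',.068,C(500,40),'26'),
 ('barL',.08,D(403,105),'-70,-33'),('barR',.08,D(403,342),'-70,-117'),('footL back-left',.035,D(168,282),'m-7'),('foot R',.035,D(208,282),'m+7'),('fin top near',.059,D(187,350),'m'),('hfl',.07,D(637,47),'0,-19'),('hfr',.07,D(622,355),'0,-131'),('tick1',.03,D(72,315),'-'),('tick last',.03,D(488,318),'')]:
    print(n,tes(onz(cw,[p],z)[0]),e)
E
```

```text
trayBL [-88.8499 108.3784  18.    ] -90,110
trayBR [-89.2354   9.1476  18.    ] -90,10
FR [79.3917  7.8438 26.    ] 80,10
FL [ 79.3096 108.4987  26.    ] 80,110
grip [-65.1669  59.7409  68.    ] -65,60
beamR fr [ 6.7085 -6.8806 68.    ] 6,
beam R bk [26.0187 -6.9695 68.    ] 26,
beamL fr [  5.906  123.6533  68.    ] 6,
beamL bk [ 24.8627 123.2245  68.    ] 26
barL [-69.2399 -33.3472  80.    ] -70,-33
barR [ -69.8601 -116.0775   80.    ] -70,-117
footL back-left [-153.4809 -128.3863   35.    ] m-7
foot R [-139.3821 -128.3919   35.    ] m+7
fin top near [-142.5716 -136.8874   59.    ] m
hfl [ -0.3392 -20.1185  70.    ] 0,-19
hfr [   0.7547 -130.1309   70.    ] 0,-131
tick1 [-190.5689 -146.4014   30.    ] -
tick last [ -40.2057 -148.0201   30.    ]
```

```bash
python3 -m handwheel '[[[-0.04,-0.01,0,0,0,0,0.085],[-0.1,-0.02,0,0,0,0,0.085],[-0.16,-0.03,0,0,0,0,0.085],[-0.21,-0.045,0,0,0,0,0.085],[-0.24,-0.055,0,0,0,0,0.085],[-0.24,-0.055,0,0,0,0,0.085],[-0.24,-0.055,0,0,0,0,0.085]]]'
python3 - <<'E'
from h import *
o=manip.get_obs();im=manip.camera('wrist');cv2.imwrite('pics/w8.png',im)
np.savez('pics/w8.npz',p=o['position'],q=o['ee_rot'])
print(o['clock'],o['position'],R.from_quat(o['ee_rot']).as_matrix().round(4).tolist(),o['ft_force'])
crop(im,130,80,400,260,2.9,'pics/w8c.png')
E
```

```text
clock: 10.48
position: [0.517, -0.2399, 0.202]
ee_rot: [0.675, 0.737, -0.0, -0.001]
ft_force: [0.4, 0.4, 0.1]
grip_width: 0.996
10.475 [ 0.51701408 -0.23986084  0.20196376] [[-0.0876, 0.9962, -0.0018], [0.9962, 0.0876, 0.0008], [0.001, -0.0018, -1.0]] [0.42171231 0.35060941 0.08027366]
```

View pics/w8.png

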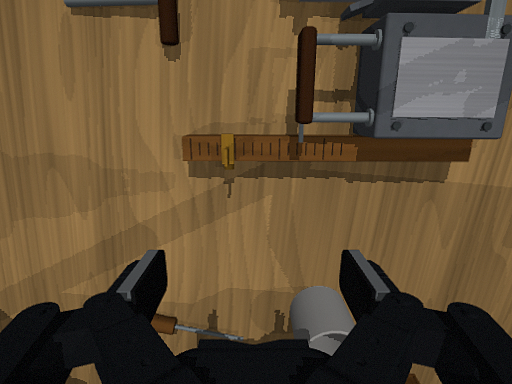

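View pics/w8c.png

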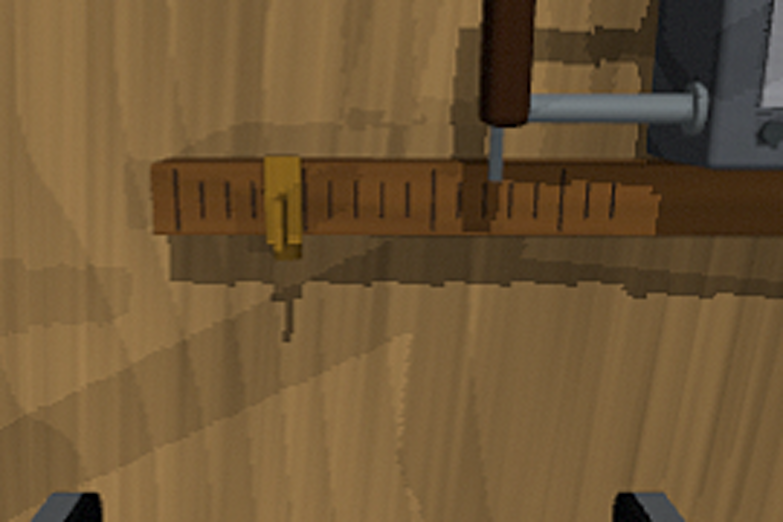

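```bash
python3 - <<'E'
from fit import *
d=np.load('pics/w8.npz');cw=cam('wrist',dict(position=d['p'],ee_rot=d['q']))
C=lambda a,b:(130+(a-.95)/2.9,80+(b-.95)/2.9)
for n,z,p in [('railend',.03,C(152,195)),('tick1',.03,C(177,200)),('tick11',.03,C(433,198)),('foot lo',.035,C(265,175)),('foot hi',.035,C(301,175)),('foot nearR lo',.035,C(268,253)),('fin base',.035,C(283,200)),('fin top',.059,C(287,225)),('fin shadow',0,C(288,340)),('ptr tip',.053,C(496,178)),('ptr root',.053,C(496,130)),('bar',.08,C(505,124))]:
    print(n,tes(onz(cw,[p],z)[0]))
E
```

```text
railend [-199.0906 -146.1614   30.    ]
tick1 [-189.4625 -148.1023   30.    ]
tick11 [ -89.9036 -147.3026   30.    ]
foot lo [-154.3761 -138.0831   35.    ]
foot hi [-140.6914 -138.0841   35.    ]
foot nearR lo [-154.079  -168.0439   35.    ]
fin base [-147.7519 -147.5257   35.    ]
fin top [-144.4348 -153.5765   59.    ]
fin shadow [-150.0381 -213.323     0.    ]
ptr tip [ -69.3804 -137.4443   53.    ]
ptr root [ -70.13   -120.6491   53.    ]
bar [ -71.4818 -117.6764   80.    ]
```

```bash
python3 -m handwheel '[[[0.04,0.02,0,0,0,0,0.06],[0.085,0.04,0,0,0,0,0.06],[0.104,0.049,0.02,0,0,0,0.06],[0.104,0.049,0.06,0,0,0,0.06],[0.104,0.049,0.09,0,0,0,0.06],[0.104,0.049,0.09,0,0,0,0.06]]]' 60
python3 - <<'E'
from fit import *
o=manip.get_obs();im=manip.camera('wrist');cv2.imwrite('pics/w9.png',im)
print(o['clock'],o['position'],tes(o['position']),o['ft_force'])
E
```

```text
clock: 11.28
position: [0.5556, -0.1313, 0.1111]
ee_rot: [0.675, 0.738, -0.001, -0.002]
ft_force: [-0.3, 0.1, 0.1]
grip_width: 0.701
11.275 [ 0.5556 -0.1313  0.1111] [-71.1883 -74.3824 111.077 ] [-0.2715  0.0879  0.1333]
```

View pics/w9.png

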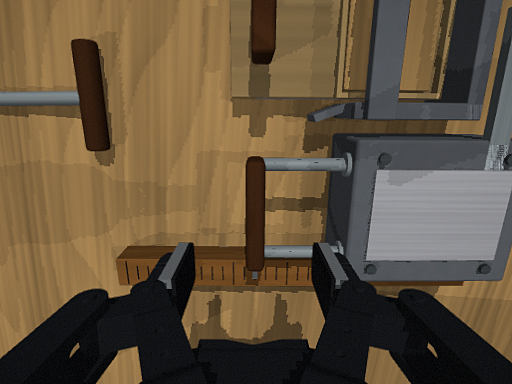

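```bash
python3 -m handwheel '[[[0,0.001,0.02,0,0,0,0.06],[0,0.001,0.045,0,0,0,0.06],[0,0.001,0.064,0,0,0,0.06],[0,0.001,0.0645,0,0,0,0.06],[0,0.001,0.0645,0,0,0,0.005],[0,0.001,0.0645,0,0,0,0.005],[0,0.001,0.0645,0,0,0,0.005],[0,0.001,0.0645,0,0,0,0.005]]]' 80
python3 - <<'E'
from fit import *
o=manip.get_obs();im=manip.camera('wrist');cv2.imwrite('pics/w10.png',im)
print(o['clock'],o['position'],tes(o['position']),o['ft_force'],o['grip_width'])
E
```

```text
clock: 12.32
position: [0.5572, -0.1332, 0.0497]
ee_rot: [0.676, 0.737, -0.0, -0.001]
ft_force: [-8.6, 1.1, 12.1]
grip_width: 0.129
12.325 [ 0.5572 -0.1332  0.0497] [-69.7059 -76.3636  49.7014] [-8.551   1.1232 12.131 ] 0.12880950162873897
```

View pics/w10.png

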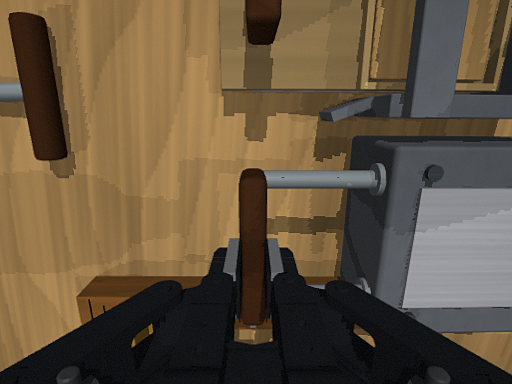

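```bash
python3 -m handwheel '[[[0,-0.005,-0.003,0,0,0,0.005],[0,-0.02,-0.003,0,0,0,0.005],[0,-0.035,-0.003,0,0,0,0.005],[0,-0.05,-0.003,0,0,0,0.005],[0,-0.063,-0.003,0,0,0,0.005],[0,-0.073,-0.003,0,0,0,0.005],[0,-0.078,-0.003,0,0,0,0.005],[0,-0.078,-0.003,0,0,0,0.005]]]' 80
python3 - <<'E'
from fit import *
o=manip.get_obs();im=manip.camera('wrist');cv2.imwrite('pics/w11.png',im)
t_=manip.camera('top');s=manip.camera('side');cv2.imwrite('pics/t11.png',t_);cv2.imwrite('pics/s11.png',s)
crop(s,190,180,335,285,5.5,'pics/s11c.png')
np.savez('pics/w11.npz',p=o['position'],q=o['ee_rot'])
print(o['clock'],o['position'],tes(o['position']),o['ft_force'],o['grip_width'])
E
```

```text
clock: 13.38
position: [0.4793, -0.14, 0.05]
ee_rot: [0.676, 0.737, -0.001, 0.0]
ft_force: [10.8, -4.6, -30.9]
grip_width: 0.125
13.375 [ 0.4793 -0.14    0.05  ] [-147.9171  -76.3671   50.0324] [ 10.786   -4.5889 -30.8731] 0.12472597122123874
```

View pics/w11.png

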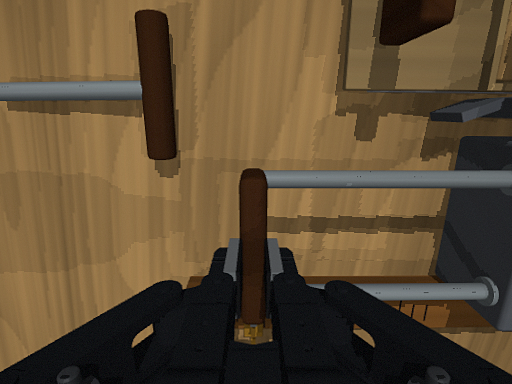

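View pics/s11c.png

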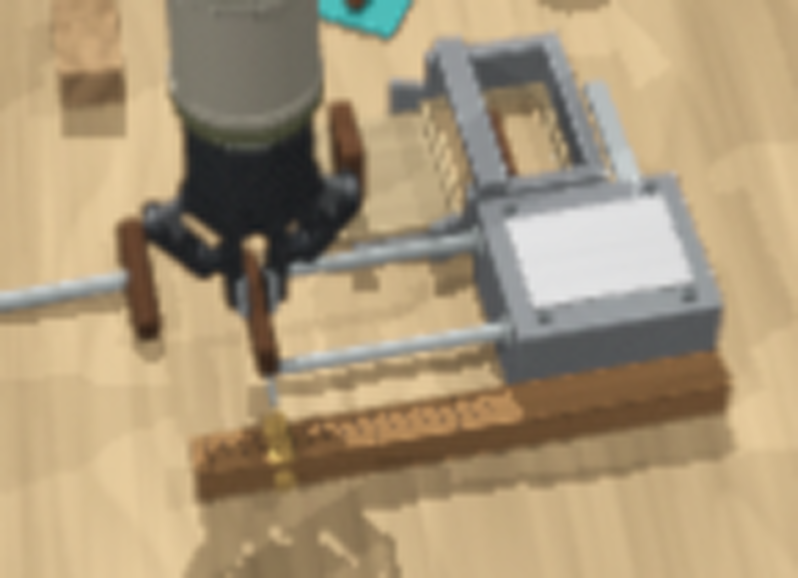

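View pics/t11.png

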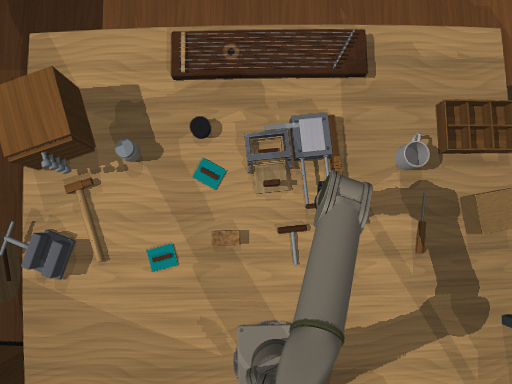

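```bash
python3 - <<'E'
from fit import *
s=cv2.imread('pics/s11.png');crop(s,225,235,255,275,20,'pics/s11d.png')
s=cv2.imread('pics/side0.png');crop(s,225,235,285,275,12,'pics/s0d.png')
w=cv2.imread('pics/w11.png');crop(w,225,300,285,350,12,'pics/w11d.png')
E
```

```text
(no output)
```

View pics/s11d.png

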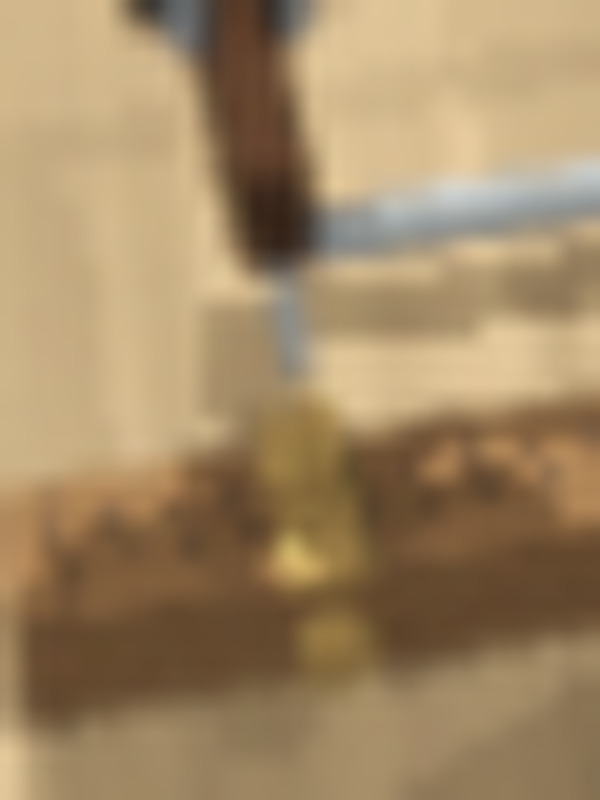

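View pics/s0d.png

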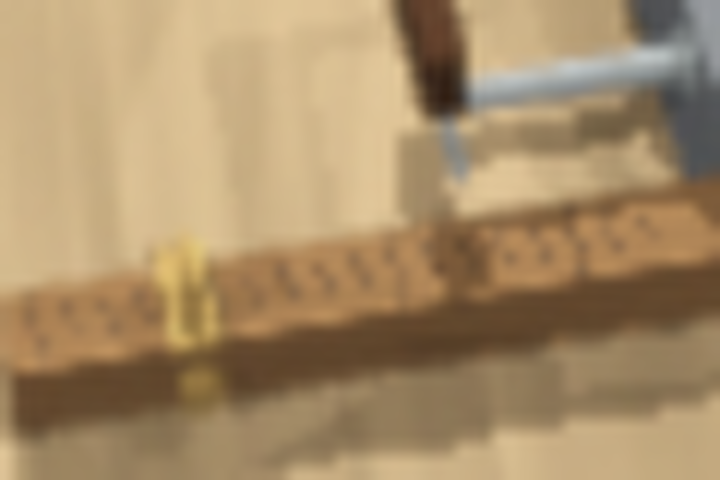

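View pics/w11d.png

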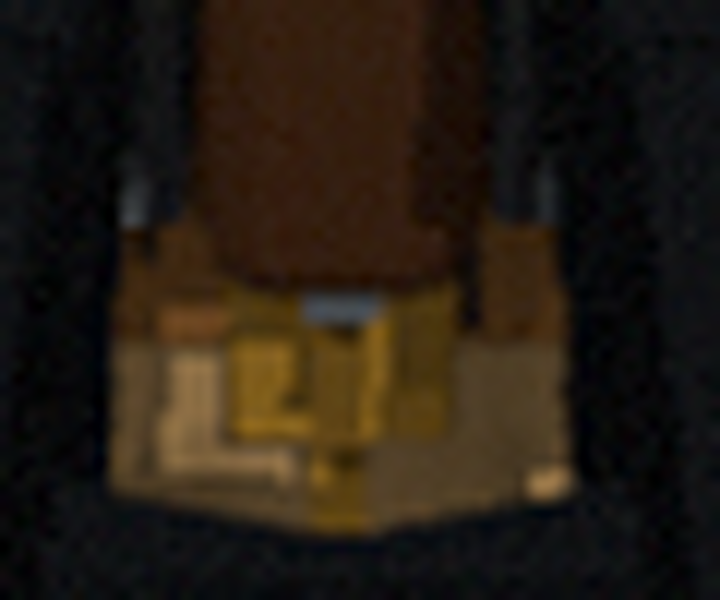

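```bash
python3 - <<'E'
from fit import *
d=np.load('pics/w11.npz');cw=cam('wrist',dict(position=d['p'],ee_rot=d['q']))
C=lambda a,b:(225+(a-5.5)/12,300+(b-5.5)/12)
for n,z,p in [('ptr',.055,C(343,310)),('ptr l',.055,C(302,310)),('ptr r',.055,C(385,310)),('foot l',.035,C(230,390)),('foot r',.035,C(455,390)),('fin',.05,C(342,480)),('bar l',.08,C(200,150))]:
    print(n,tes(onz(cw,[p],z)[0]))
cs=cam('side');D=lambda a,b:(225+(a-9.5)/20,235+(b-9.5)/20)
for n,z,p in [('ptr',.055,D(292,370)),('ptr root',.055,D(283,280)),('fin topfar',.059,D(312,395)),('fin l',.059,D(262,430)),('foot near',.035,D(320,570))]: print(n,tes(onz(cs,[p],z)[0]))
E
```

```text
ptr [-147.7228 -137.7098   55.    ]
ptr l [-149.933  -137.7098   55.    ]
ptr r [-145.4588 -137.7104   55.    ]
foot l [-154.6245 -160.1755   35.    ]
foot r [-140.8682 -160.177    35.    ]
fin [-147.7786 -153.4488   50.    ]
bar l [-154.1328 -108.3744   80.    ]
ptr [-148.8691 -134.2045   55.    ]
ptr root [-147.0207 -115.9508   55.    ]
fin topfar [-147.0341 -142.6994   59.    ]
fin l [-156.2042 -147.9428   59.    ]
foot near [-149.5161 -160.0733   35.    ]
```

```bash
python3 -m handwheel '[[[0,0,0.001,0,0,0,0.005],[0,0,0.002,0,0,0,0.005],[0,0,0.002,0,0,0,0.005],[0,0,0.002,0,0,0,0.005],[0,0,0.002,0,0,0,0.005],[0,0,0.002,0,0,0,0.005]]]' 80
python3 - <<'E'
from fit import *
o=manip.get_obs();w=manip.camera('wrist');tp=manip.camera('top')
print(o['clock'],o['position'],tes(o['position']),o['ft_force'],o['grip_width'],abs(o['joint_velocities']).max())
crop(w,225,300,285,350,12,'pics/w12d.png');crop(tp,240,110,360,200,6,'pics/t12.png')
a=cv2.imread('pics/top0.png')
d=cv2.absdiff(a,tp).max(2)
for n,(x,y) in dict(cork=(227,238),spool=(200,127),jar=(127,150),key=(290,235),mug=(412,155),driver=(422,220),mallet=(88,215)).items(): print(n,(d[y-18:y+18,x-18:x+18]>40).sum())
E
```

```text
clock: 14.28
position: [0.482, -0.1398, 0.0499]
ee_rot: [0.676, 0.737, 0.001, 0.002]
ft_force: [11.6, -2.0, -15.0]
grip_width: 0.125
14.275 [ 0.482  -0.1398  0.0499] [-145.2415  -76.3913   49.8839] [ 11.6286  -2.05   -15.0478] 0.12469213700686119 0.001160253226274292
cork 0
spool 0
jar 0
key 0
mug 0
driver 791
mallet 0
```

View pics/w12d.png

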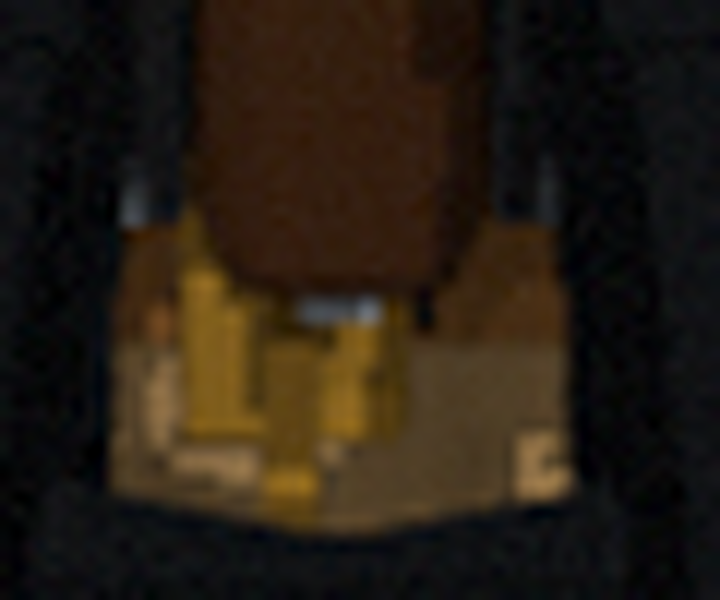

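View pics/t12.png

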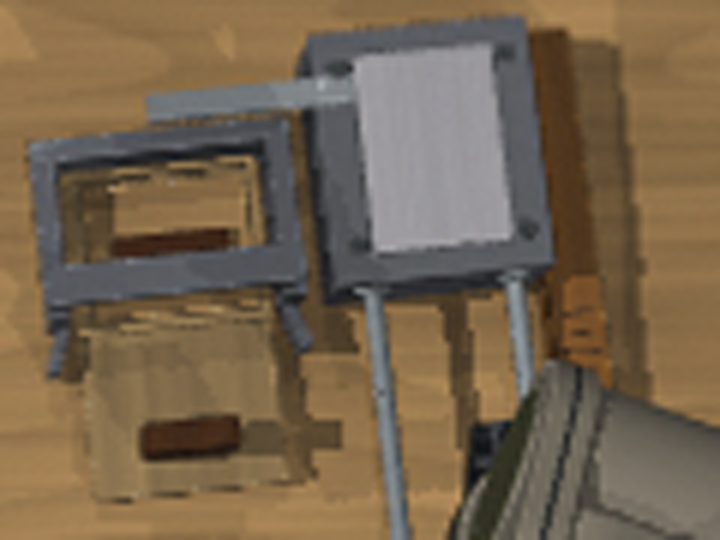

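```bash
for i in 1; do python3 -m handwheel '[[[0,-0.0027,0.001,0,0,0,0.005],[0,-0.0027,0.001,0,0,0,0.005],[0,-0.0027,0.001,0,0,0,0.005],[0,-0.0027,0.001,0,0,0,0.005]]]' 80; done;  python3 -m handwheel '[[[0,0,0,0,0,0,0.005],[0,0,0,0,0,0,0.005],[0,0,0,0,0,0,0.005],[0,0,0,0,0,0,0.005],[0,0,0,0,0,0,0.005],[0,0,0,0,0,0,0.005],[0,0,0,0,0,0,0.005],[0,0,0,0,0,0,0.005]]]'; python3 - <<'E'
from fit import *
o=manip.get_obs();print(tes(o['position']),o['ft_force'])
E
```

```text
clock: 14.88
position: [0.4803, -0.14, 0.0498]
ee_rot: [0.675, 0.737, 0.002, 0.002]
ft_force: [9.9, -0.6, -6.1]
grip_width: 0.132
clock: 15.88
position: [0.4804, -0.1399, 0.0498]
ee_rot: [0.675, 0.737, 0.002, 0.002]
ft_force: [10.3, -0.4, -6.4]
grip_width: 0.126
[-146.8535  -76.3813   49.8191] [10.2894 -0.4136 -6.3532]
```

Holding steady; 1 mm more, then final look.

```bash
python3 -m handwheel '[[[0,-0.001,0,0,0,0,0.005],[0,-0.001,0,0,0,0,0.005],[0,-0.001,0,0,0,0,0.005],[0,-0.001,0,0,0,0,0.005],[0,-0.001,0,0,0,0,0.005],[0,-0.001,0,0,0,0,0.005],[0,-0.001,0,0,0,0,0.005],[0,-0.001,0,0,0,0,0.005]]]'; python3 - <<'E'
from fit import *
o=manip.get_obs();w=manip.camera('wrist');tp=manip.camera('top');s=manip.camera('side')
print(o['clock'],tes(o['position']),o['ft_force'],abs(o['joint_velocities']).max())
crop(w,225,300,285,350,12,'pics/w13d.png');cv2.imwrite('pics/s13.png',s);cv2.imwrite('pics/t13.png',tp)
E
```

```text
clock: 16.88
position: [0.4793, -0.14, 0.0498]
ee_rot: [0.675, 0.737, 0.002, 0.002]
ft_force: [9.8, -0.9, -7.1]
grip_width: 0.128
16.875 [-147.8822  -76.415    49.8008] [ 9.7875 -0.869  -7.1076] 0.0022162300432337313
```

View pics/w13d.png

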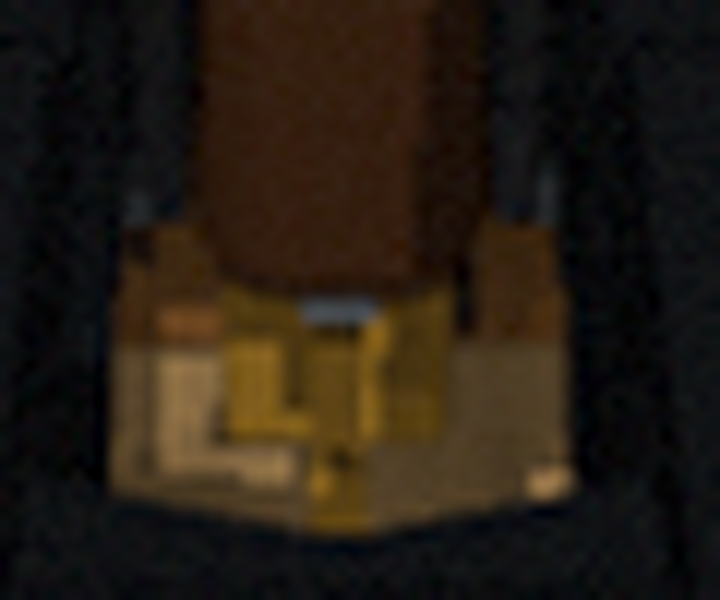

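View pics/s13.png

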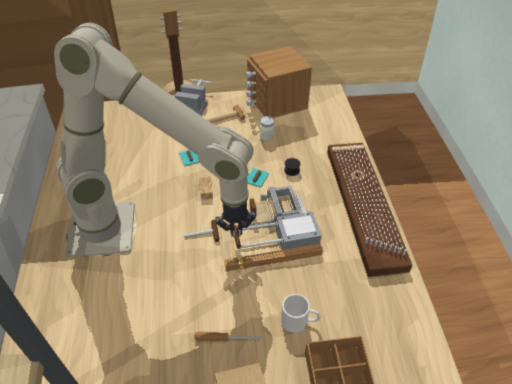

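```bash
python3 -c "
from workcell import manip
print(manip.hand_in())"
```

```text
the job is handed in; nothing more can be done
None
```

I slid the tray home in the tester and let go of it. I then pulled the handle about 78 mm and handed in at 16.9 s, still gripping the bar with the pointer at the brass marker.

- **Tray:** it came up firmly against the back stop. The wrist picture after release put its edges and grip within about 1–2 mm of the home position. The sample was still in its recess, and a later top view showed no change.
- **Pointer:** the last wrist picture shows it centred on the marker to within about 0.5 mm. The arm was still, with about 10 N of spring load on it.
- **Drift, fixed:** while I was easing a vertical load the handle slipped back about 2.7 mm. I pulled it out again and saw it stay put for a second before the last 1 mm.
- **Marker readings that differ:** the first top view placed the marker 2–4 mm farther out than the wrist camera did. The side view scattered by a few mm. I relied on the close-up that shows pointer and marker together.
- **Other things on the bench:** comparing top views, none had moved. The one exception is the screwdriver: its patch of the picture changed, I think from the arm's shadow, and it looks unmoved in the last side view.

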